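# Set the refill markers on the parts bins

## Task

Put the flip-over refill markers on the three parts bins right: a bin with parts in it must show green and an empty one red, so flip the empty bin's marker over to red and the just refilled bin's marker, still red, over to green, each right over its pin until it lies flat on its other side. Do it with a fingertip, gently: pinch and pick up nothing, and do not shove or tip the bins. Leave the third bin's marker and everything else on the bench as it is.

Things in the scene. Friction and masses are not known exactly. Their poses are not given: they have to be found in the camera images.
- bin_empty: Blue open-topped parts bin standing loose on the table, 160 long (x) x 110 wide (y) x 75 mm high at the back, front 38 mm high; this one has nothing in it (0.4 kg); its marker starts green-up, lying to +y. Origin at the centre of its underside; +x points to its back wall, +y to its left seen from its front, z up. A steel arm 16 mm wide sticks out 56 mm behind the top of the back wall and carries the marker.
- pivot_empty (a point): The middle of this bin's marker pivot pin, 110 mm behind the bin's origin (+x) and 90 mm above the table; axes as the bin's. The pin runs along x. The marker is a flat paddle 40 mm wide along the pin and 4 mm thick, reaching 51 mm from the pin, with a 24 mm wide finger tab at its free edge that reaches 61 mm; the two bracket ears hold it 23.5 mm either side of this point and rise 6 mm above it; past 18 mm from the pin there is nothing under the paddle down to the table.
- marker_empty (a joint): Angle of this bin's marker about its pin (rad): 0 = lying flat to the bin's +y side with its green face (white dot) up; 1.57 = upright; 3.14 = lying flat to the bin's -y side with its red face (white bar) up; these are its stops. It is 20 g, has a stiff pin (about 0.01 N m) and stays at any angle where it is left.
- bin_refilled: Blue open-topped parts bin standing loose on the table, 160 long (x) x 110 wide (y) x 75 mm high at the back, front 38 mm high; this one is filled with copper coils (0.75 kg); its marker starts red-up, lying to -y. Origin at the centre of its underside; +x points to its back wall, +y to its left seen from its front, z up. A steel arm 16 mm wide sticks out 56 mm behind the top of the back wall and carries the marker.
- pivot_refilled (a point): The middle of this bin's marker pivot pin, 110 mm behind the bin's origin (+x) and 90 mm above the table; axes as the bin's. The pin runs along x. The marker is a flat paddle 40 mm wide along the pin and 4 mm thick, reaching 51 mm from the pin, with a 24 mm wide finger tab at its free edge that reaches 61 mm; the two bracket ears hold it 23.5 mm either side of this point and rise 6 mm above it; past 18 mm from the pin there is nothing under the paddle down to the table.
- marker_refilled (a joint): Angle of this bin's marker about its pin (rad): 0 = lying flat to the bin's +y side with its green face (white dot) up; 1.57 = upright; 3.14 = lying flat to the bin's -y side with its red face (white bar) up; these are its stops. It is 20 g, has a stiff pin (about 0.01 N m) and stays at any angle where it is left.
- bin_stocked: Blue open-topped parts bin standing loose on the table, 160 long (x) x 110 wide (y) x 75 mm high at the back, front 38 mm high; this one is filled with black capacitors (0.75 kg); its marker starts green-up, lying to +y, and is already right. Origin at the centre of its underside; +x points to its back wall, +y to its left seen from its front, z up. A steel arm 16 mm wide sticks out 56 mm behind the top of the back wall and carries the marker.
- pivot_stocked (a point): The middle of this bin's marker pivot pin, 110 mm behind the bin's origin (+x) and 90 mm above the table; axes as the bin's. The pin runs along x. The marker is a flat paddle 40 mm wide along the pin and 4 mm thick, reaching 51 mm from the pin, with a 24 mm wide finger tab at its free edge that reaches 61 mm; the two bracket ears hold it 23.5 mm either side of this point and rise 6 mm above it; past 18 mm from the pin there is nothing under the paddle down to the table.
- marker_stocked (a joint): Angle of this bin's marker about its pin (rad): 0 = lying flat to the bin's +y side with its green face (white dot) up; 1.57 = upright; 3.14 = lying flat to the bin's -y side with its red face (white bar) up; these are its stops. It is 20 g, has a stiff pin (about 0.01 N m) and stays at any angle where it is left.
- spool: Loose solder spool standing upright, green flanges 60 mm across, 55 mm tall; origin at the centre of its underside. Bystander.
- flux_bottle: Loose white dropper bottle, 42 mm across, 100 mm tall with its red nozzle; origin at the centre of its underside. Bystander.
- tweezers: Loose steel tweezers lying flat, 126 mm long along their x, 21 mm wide, 6 mm thick; origin at their middle on the table. Bystander, lying between two bins.
- side_cutters: Loose side cutters with yellow grips lying flat, 127 mm long along their x, 44 mm wide, 12 mm thick; origin at the middle on the table. Bystander, lying between two bins.
- circuit_board: Loose green circuit board lying flat, 60 x 90 mm, 14 mm thick over its parts; origin at the centre of its underside. Bystander, behind the bins on the left.
- parts_tray: Loose yellow tray with small parts, 75 x 130 x 28 mm; origin at the centre of its underside. Bystander, behind the bins.

How it is judged:
At the end, for the whole second after the job is handed in: The empty bin's marker lies red-up and those of the refilled and the stocked bin green-up, each within 0.2 rad of flat and at rest; the three bins stand upright (0.08 rad), at rest and within 30 mm of where they were, and all other loose things are within 30 mm of where they were (value of joint marker_empty above 2.94159 rad and value of joint each of marker_refilled, marker_stocked below 0.2 rad and velocity of joint marker_empty between -0.1 and 0.1 rad/s and velocity of joint marker_refilled between -0.1 and 0.1 rad/s and velocity of joint marker_stocked between -0.1 and 0.1 rad/s and distance of each of bin_empty, bin_refilled, bin_stocked, spool, flux_bottle, tweezers, side_cutters, circuit_board, parts_tray from where it was at the start of the episode below 0.03 m and angle between each of bin_empty, bin_refilled, bin_stocked's own z axis and vertical below 0.08 rad and linear speed of each of bin_empty, bin_refilled, bin_stocked below 0.02 m/s); the robot touches nothing.
It fails at once if a bin is lifted or tipped (over 12 mm or 0.2 rad) (height (world z) of any of bin_empty, bin_refilled, bin_stocked above 0.012 m or angle between any of bin_empty, bin_refilled, bin_stocked's own z axis and vertical above 0.2 rad).
It fails at once if a bin is shoved more than 40 mm from its place (distance of any of bin_empty, bin_refilled, bin_stocked from where it was at the start of the episode above 0.04 m).
It fails at once if a bin or its marker is pinched or pressed hard (over 30 N from the fingers) (contact force between the fingers and bin_empty above 30 N or contact force between the fingers and bin_refilled above 30 N or contact force between the fingers and bin_stocked above 30 N).
It fails at once if the marker of the correctly marked bin is turned (over 0.4 rad) (value of joint marker_stocked above 0.4 rad).
It fails at once if something else on the bench is picked up or knocked more than 40 mm from its place (distance of any of spool, flux_bottle, tweezers, side_cutters, circuit_board, parts_tray from where it was at the start of the episode above 0.04 m).
It also fails if it takes over 58 s, if anything falls off the work surface, if the arm or the gripper's body presses on something with over 40 N, if the wrist force passes 120 N, or if a joint passes its speed limit or range.

## Robot

A 6-joint arm with a two-finger parallel gripper is mounted at the origin on the work surface. World frame = base frame: x ahead of the robot, y to its left, z up, the work surface at z = 0. Lengths are in m, angles in rad, forces in N, time in s.
With the tool pointing down it reaches from about 0.325 to 1 m from the base axis. Payload 5.1 kg.
Tool frame: the origin (TCP) lies at the very end of the fingers, on their centre line; the grasp point (between the pads) lies robot.pinch_z behind it (robot.pinch_z is the distance from the TCP to the grasp point, in m); z points along the fingers, y is the direction in which the jaws open and shut (so a half turn about z gives the same grasp; the last joint's range is limited). The gripper opens to 85 mm and grips with 20 to 120 N. Pads are 22 mm wide; open, the fingers measure 114 mm over their backs; the gripper's body (76 mm by 85 mm) begins 54 mm behind the grasp point. The pads swing forward as they close: fully open they stand 13 mm farther back than shut.
Start: joints at [-1.262, 0.124, 1.65, -0, 1.367, -0.083], TCP at [0.248, -0.601, 0.231] pointing down, gripper open.
Joint ranges: [-2.61, 2.61], [-1.02, 2.33], [0.03, 2.71], [-1.35, 4.49], [0.32, 2.68], [-2.91, 2.91]. Speed limits (rad/s): [2.57, 2.57, 3.14, 3.14, 3.14, 3.14].

## Interface

Orientations are given as a rotation vector (axis times angle).
In Python, from plant import robot gives the robot as it stands. The module is installed in compiled form; this text tells all that it offers.
- The arm moves only by the tool apply_moves, never from a script. Its argument "motion" is a list of rows, each an object of numbers: "x", "y", "z": the shift along the tool's x, y, z in mm; "spin": the turn about the tool's z in rad. A call has 1 to 5 rows; each row shifts and turns the commanded pose from where the row before left it, along the tool's axes as they then stand; what a row does not reach is not made up. A row lasts 1/12 s, in which the tool goes at most 41.7 mm and 7.16 degrees, less where a joint would pass 70% of its speed; a pose out of reach is approached as far as the arm can. A call with a gripper value outside its range is refused whole. "jaw" is the closure, from 0 (fully open) to 1 (shut), set as the call begins (left out, the last holds). The fingers move at their own pace and stop on an object; "newtons" is the grip in N (left out, the last holds). Time passes only in rows, so rows that do not move let the fingers close. It gives the time, the measured TCP pose, the force and the opening at its end, in the units of the state.
- robot.get_state(): the state, without advancing time (a new reading comes with each control period).
- robot.grab_frame(name): name is "side" or "top" or "wrist"; returns a dict with "image" (400x640x3 uint8, blue, green, red), "depth" (400x640 float32, m along the optical axis (not along the pixel's ray), 0 where there is no reading), "K" (3x3 intrinsics, pixels), "extrinsics" (4x4, takes a point from world to camera coordinates). Camera axes: x right, y down, z forward; pixel columns grow to the right and rows downward; lengths in m; the calibration is good to about 2 mm. A picture is of the moment at which its call begins.
- robot.close_job(): hands the job in, once; it reports no verdict.
Trained networks look in a picture, given as the dict that the camera call returned (one of the last four; its "shot" number tells which), for a name from the list of things; names that differ only in an ending like _2 or _b are one class to them, and where a whole thing is asked for, a point or a joint stands for the part that bears it (a point fixed in the world has none). Each returns a list of dicts, best first, with "p" (0 to 1); they miss things now and then, are a little off and sometimes report something else, mostly with a low value. They report only what shows in the picture. A call takes as long as a camera call.
- robot.find_in(picture, target): "centre" ([x, y, z] in m, in world coordinates, good to about 4 mm: the middle of the surface that is visible of it).
- robot.cut_out(picture, target): "mask" (400x640 bool, what is visible of it).
The state is a dict: "time_s": time; "qpos": joint angles; "joint_vel": joint speeds; "tau": joint torques, N m; "tcp_pos": TCP position; "tcp_rot": TCP orientation; "contact_force": force on the tool from outside, world axes, zero at the start; "ft_torque": the same for the moment, N m; "width": opening from 0.0 (shut) to 1.0 (fully open).
Only numpy, scipy, OpenCV 4.12 (cv2) and the standard library are available. Lean on these libraries where they do the work, as an engineer would, in place of code of your own. Each camera call takes 0.05 s, during which the arm holds its last target.

## Working session

There is one attempt and no reset: what is moved stays moved. The work goes in short steps, Python scripts to look and compute and a tool call to move; the robot and the scene stay as the last step left them, time stands still between calls to the robot, and variables do not carry over. Pictures are saved under pics/ and viewed, and the job is handed in when it is done.

Besides the shell and the picture viewer there is one more tool, called by a JSON object that holds its "fn" and its "kwargs". apply_moves: Moves the arm, as the interface text tells. Its arguments: {"type":"object","properties":{"motion":{"type":"array","items":{"type":"object","properties":{"x":{"type":"number"},"y":{"type":"number"},"z":{"type":"number"},"spin":{"type":"number"}}}},"jaw":{"type":"number"},"newtons":{"type":"number"}},"required":["motion"]}

```bash
mkdir -p pics
python3 - <<'E'
from plant import robot
import cv2,numpy as np
s=robot.get_state(); print(s)
print(robot.pinch_z)
for n in ["top","side"]:
    f=robot.grab_frame(n); cv2.imwrite(f"pics/{n}0.png",f["image"]); np.savez(f"{n}0.npz",**{k:f[k] for k in("image","depth","K","extrinsics")})
    print(n,f["K"].tolist(),f["extrinsics"].round(3).tolist())
    if n=="top":
        for t in ["bin_empty","bin_refilled","bin_stocked","marker_empty","pivot_empty"]:
            print(t,[(np.round(d["centre"],3).tolist(),round(d["p"],2)) for d in robot.find_in(f,t)][:4])
E
```

```text
{'time_s': 0.0, 'qpos': array([-1.26160827e+00,  1.24534415e-01,  1.65170996e+00, -4.11607856e-05,
        1.36751131e+00, -8.25974397e-02]), 'joint_vel': array([ 1.16679421e-03,  1.18566245e-04, -1.01838013e-03,  3.92310362e-04,
       -9.12718221e-04,  9.08712018e-05]), 'tau': array([-6.64659819e-04, -4.23611176e+01, -3.65456021e+01, -1.80453385e-04,
        6.78610930e-03, -4.23624826e-06]), 'tcp_pos': array([ 0.24796733, -0.60016064,  0.23001281]), 'tcp_rot': array([-3.07940130e+00, -6.11082195e-01,  4.46717423e-04]), 'contact_force': array([ 0.61507737, -0.67721115,  0.60432978]), 'ft_torque': array([-0.00294815, -0.06294992, -0.05578943]), 'width': 1.0005743665713012}
0.0187
top [[515.0722634515665, 0.0, 319.7531639536487], [0.0, 515.0722634515665, 195.67181706066106], [0.0, 0.0, 1.0]] [[0.016, -1.0, 0.014, 0.014], [-0.997, -0.017, -0.069, 0.608], [0.07, -0.013, -0.997, 1.233], [0.0, 0.0, 0.0, 1.0]]
bin_empty [([0.42, 0.325, 0.005], 0.84)]
bin_refilled [([0.448, -0.325, 0.029], 0.89)]
bin_stocked [([0.464, 0.012, 0.035], 0.63)]
marker_empty [([0.51, 0.352, 0.094], 0.67)]
pivot_empty [([0.422, 0.326, 0.003], 0.91), ([0.673, 0.373, 0.006], 0.38)]
side [[363.430366783307, 0.0, 329.2348760590579], [0.0, 363.430366783307, 193.51217037571234], [0.0, 0.0, 1.0]] [[0.945, -0.326, 0.012, -0.557], [-0.23, -0.693, -0.683, 0.216], [0.231, 0.643, -0.73, 0.832], [0.0, 0.0, 0.0, 1.0]]
```

View pics/top0.png

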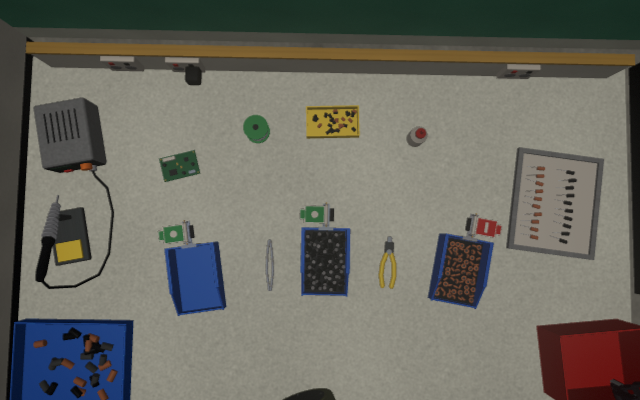

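View pics/side0.png

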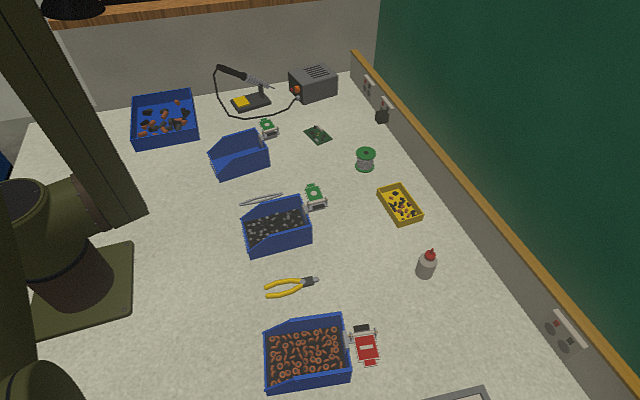

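Top view: the empty bin is on the left (195,280) with its green marker at (174,234). The stocked bin is in the middle (325,262), green at (314,214). The refilled bin is on the right (460,270), with its red marker at (487,227). Next I'll measure the marker poses from the depth image.

```bash
cat > h.py <<'E'
import numpy as np,cv2
def pts(f):
    d=f["depth"];K=f["K"];E=np.linalg.inv(f["extrinsics"])
    v,u=np.mgrid[0:400,0:640]
    P=np.stack([(u-K[0,2])/K[0,0]*d,(v-K[1,2])/K[1,1]*d,d,np.ones_like(d)],-1)@E.T
    P=P[...,:3]; P[d==0]=np.nan
    return P
E
python3 - <<'E'
from h import *
f=np.load("top0.npz");P=pts(f);im=f["image"]
hsv=cv2.cvtColor(im,cv2.COLOR_BGR2HSV)
z=P[...,2]
for n,(r0,r1,c0,c1) in dict(empty=(215,250,150,200),stocked=(198,235,292,340),refilled=(208,248,460,508)).items():
    Z=z[r0:r1,c0:c1]; Q=P[r0:r1,c0:c1].reshape(-1,3)
    h=hsv[r0:r1,c0:c1].reshape(-1,3)
    sat=(h[:,1]>110)&(h[:,2]>60)&(Q[:,2]>.07)&(~((h[:,0]>95)&(h[:,0]<135)))
    A=Q[sat]; print(n,len(A),"z",np.nanmedian(A[:,2]).round(4))
    rect=cv2.minAreaRect(A[:,:2].astype(np.float32)*1000);print(rect)
    for p in A[[A[:,1].argmin(),A[:,1].argmax(),A[:,0].argmin(),A[:,0].argmax()]]:print(p.round(3))
# bins blue
for n,(r0,r1,c0,c1) in dict(empty=(235,320,155,235),stocked=(222,302,290,360),refilled=(228,312,420,500)).items():
    h=hsv[r0:r1,c0:c1].reshape(-1,3);Q=P[r0:r1,c0:c1].reshape(-1,3)
    s=(h[:,0]>95)&(h[:,0]<135)&(h[:,1]>110)&(Q[:,2]>.03)
    r=cv2.minAreaRect(Q[s][:,:2].astype(np.float32)*1000);print(n,r)
vis=[cv2.resize(im[200:260,a:a+90],None,fx=6,fy=6,interpolation=cv2.INTER_CUBIC) for a in(140,435)]
cv2.imwrite("pics/crop.png",cv2.resize(np.vstack(vis),None,fx=.8,fy=.8))
E
```

```text
empty 213 z 0.0929
((509.4872741699219, 361.8460388183594), (32.20829391479492, 50.52899169921875), 9.154204368591309)
[0.508 0.336 0.094]
[0.507 0.387 0.09 ]
[0.492 0.372 0.092]
[0.528 0.34  0.09 ]
stocked 195 z 0.0933
((560.522705078125, 42.650718688964844), (32.26823425292969, 48.18649673461914), 1.1492446660995483)
[0.545 0.018 0.092]
[0.556 0.067 0.094]
[0.544 0.05  0.1  ]
[0.577 0.042 0.09 ]
refilled 285 z 0.0943
((532.1517944335938, -360.3302001953125), (60.11454772949219, 44.38239669799805), 79.18579864501953)
[ 0.535 -0.391  0.092]
[ 0.516 -0.327  0.091]
[ 0.516 -0.327  0.091]
[ 0.558 -0.345  0.091]
empty ((405.61077880859375, 313.5744323730469), (160.39242553710938, 114.52404022216797), 8.751646995544434)
stocked ((449.947021484375, 9.519157409667969), (158.44375610351562, 111.72833251953125), 0.9035428762435913)
refilled ((432.84759521484375, -311.51727294921875), (115.06098937988281, 159.8095245361328), 79.8345718383789)
```

View pics/crop.png

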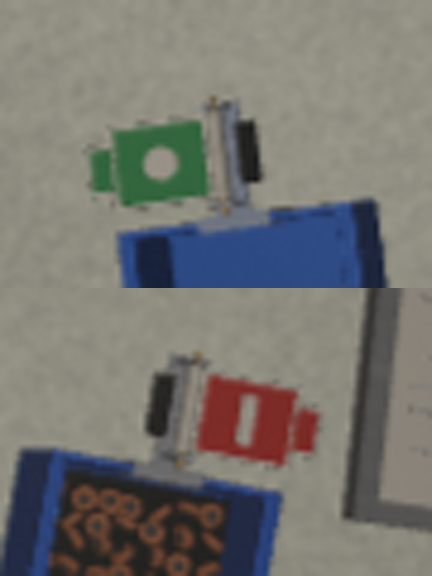

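{"fn": "apply_moves", "kwargs": {"motion": [{"spin": -0.12},{"spin": -0.12},{"spin": -0.12},{"spin": -0.12},{"spin": -0.12}], "jaw": 1, "newtons": 20}}

```text
schema error: expected keys x, y, z, spin
```

{"fn": "apply_moves", "kwargs": {"motion": [{"spin": -0.12},{"spin": -0.12},{"spin": -0.12},{"spin": -0.037},{}]}}

```text
schema error: expected keys x, y, z, spin
```

```bash
cat >> h.py <<'E'
from scipy.spatial.transform import Rotation as R
PIV={"e":np.array([.5143,.3306]),"r":np.array([.541,-.3314])}
YAW={"e":np.radians(8.9),"r":np.radians(-10.4)}
def loc(s,k):
    c,sn=np.cos(YAW[k]),np.sin(YAW[k]); d=s["tcp_pos"][:2]-PIV[k]
    return np.array([c*d[0]+sn*d[1],-sn*d[0]+c*d[1],s["tcp_pos"][2]-.09])*1000
def rep(s,k):
    M=R.from_rotvec(s["tcp_rot"]).as_matrix()
    print("t",round(s["time_s"],2),"tcp",s["tcp_pos"].round(4),"xang",np.degrees(np.arctan2(M[1,0],M[0,0])).round(2),"tilt",np.degrees(np.arccos(-M[2,2])).round(2),"loc mm",loc(s,k).round(1),"F",s["contact_force"].round(2),"w",round(s["width"],3))
def tomove(s,dw):
    M=R.from_rotvec(s["tcp_rot"]).as_matrix(); return (M.T@np.asarray(dw)*1000).round(1)
def target(k,lx,ly,lz):
    c,sn=np.cos(YAW[k]),np.sin(YAW[k]); return np.array([PIV[k][0]+(c*lx-sn*ly)/1000,PIV[k][1]+(sn*lx+c*ly)/1000,.09+lz/1000])
E
python3 - <<'E'
from plant import robot
from h import *
s=robot.get_state(); rep(s,"r")
f=robot.grab_frame("wrist"); cv2.imwrite("pics/w1.png",f["image"])
P=pts(f)
print(f["extrinsics"].round(3).tolist())
t=target("r",0,-95,60); print(tomove(s,t-s["tcp_pos"]))
E
```

```text
t 0.35 tcp [ 0.2481 -0.6006  0.231 ] xang 22.45 tilt 0.03 loc mm [-239.5 -317.7  141. ] F [0.37 0.05 0.48] w 1.0
[[0.381, -0.925, -0.001, -0.65], [-0.88, -0.363, 0.306, -0.039], [-0.283, -0.116, -0.952, 0.381], [0.0, 0.0, 0.0, 1.0]]
[322.  -57.1  81.1]
```

View pics/w1.png

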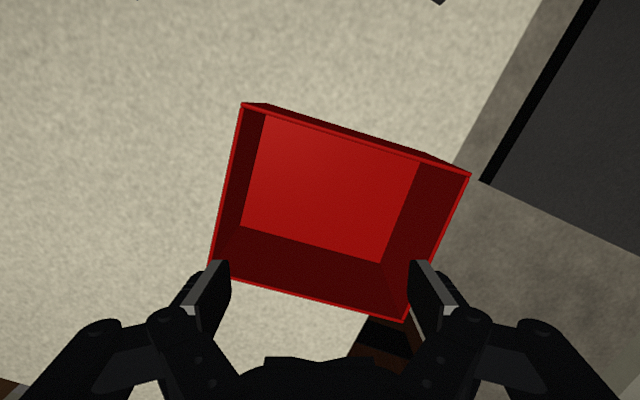

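Every row needs all four keys. The wrist view shows the open fingers at (200,290) and (435,290), above the red box.

{"fn": "apply_moves", "kwargs": {"motion": [{"x": 0,"y": 0,"z": 0,"spin": -0.12},{"x": 0,"y": 0,"z": 0,"spin": -0.12},{"x": 0,"y": 0,"z": 0,"spin": -0.12},{"x": 0,"y": 0,"z": 0,"spin": -0.12},{"x": 0,"y": 0,"z": 0,"spin": -0.12}], "jaw": 1, "newtons": 20}}

```text
time_s: 0.82
tcp_pos: [0.2482, -0.6007, 0.2313]
tcp_rot: [2.759, 1.503, -0.0]
contact_force: [0.3, 0.4, 0.0]
width: 0.3
```

{"fn": "apply_moves", "kwargs": {"motion": [{"x": 0,"y": 0,"z": 0,"spin": -0.12},{"x": 0,"y": 0,"z": 0,"spin": -0.12},{"x": 0,"y": 0,"z": 0,"spin": -0.12},{"x": 0,"y": 0,"z": 0,"spin": -0.037},{"x": 0,"y": 0,"z": 0,"spin": 0}]}}

```text
time_s: 1.23
tcp_pos: [0.2482, -0.6007, 0.2314]
tcp_rot: [2.414, 2.011, -0.0]
contact_force: [-0.5, -0.3, -1.5]
width: -0.002
```

Run:
```python
from plant import robot
from h import *
s=robot.get_state(); rep(s,"r")
f=robot.grab_frame("wrist"); cv2.imwrite("pics/w2.png",f["image"])
t=target("r",0,-95,60); print(tomove(s,t-s["tcp_pos"]))
```

```text
t 1.23 tcp [ 0.2482 -0.6007  0.2314] xang 79.6 tilt 0.0 loc mm [-239.4 -317.8  141.4] F [-0.45 -0.33 -1.54] w -0.002
[222.8 239.4  81.4]
```

View pics/w2.png

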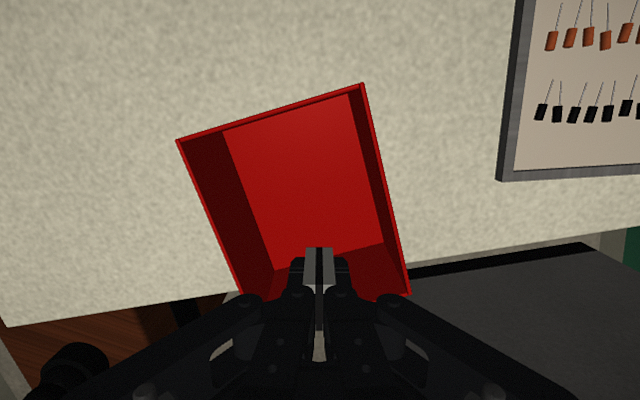

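{"fn": "apply_moves", "kwargs": {"motion": [{"x": 28,"y": 30,"z": 0,"spin": 0},{"x": 28,"y": 30,"z": 0,"spin": 0},{"x": 28,"y": 30,"z": 0,"spin": 0},{"x": 28,"y": 30,"z": 0,"spin": 0},{"x": 28,"y": 30,"z": 0,"spin": 0}]}}

```text
time_s: 1.7
tcp_pos: [0.4223, -0.4891, 0.2315]
tcp_rot: [2.416, 2.008, -0.0]
contact_force: [0.8, -0.1, -0.2]
width: -0.002
```

{"fn": "apply_moves", "kwargs": {"motion": [{"x": 28,"y": 30,"z": 0,"spin": 0},{"x": 28,"y": 30,"z": 5,"spin": 0},{"x": 27,"y": 29,"z": 20,"spin": 0},{"x": 0,"y": 0,"z": 30,"spin": 0},{"x": 0,"y": 0,"z": 20,"spin": 0}]}}

```text
time_s: 2.12
tcp_pos: [0.5233, -0.4238, 0.1558]
tcp_rot: [-2.411, -2.013, 0.0]
contact_force: [-0.3, -0.5, -0.6]
width: -0.005
```

Run:
```python
from plant import robot
from h import *
s=robot.get_state(); rep(s,"r")
f=robot.grab_frame("wrist"); cv2.imwrite("pics/w3.png",f["image"])
P=pts(f); h=cv2.cvtColor(f["image"],cv2.COLOR_BGR2HSV)
m=((h[...,0]<8)|(h[...,0]>172))&(h[...,1]>150)&(P[...,2]>.075)&(P[...,2]<.105)&(P[...,1]>-.42)
A=P[m]; print(len(A),np.median(A[:,2]))
d=A[:,:2]-PIV["r"];c,sn=np.cos(YAW["r"]),np.sin(YAW["r"])
L=np.stack([c*d[:,0]+sn*d[:,1],-sn*d[:,0]+c*d[:,1]],1)*1000
print(np.percentile(L,[0.5,5,50,95,99.5],axis=0).round(1)); print(cv2.minAreaRect(L.astype(np.float32)))
tab=L[L[:,1]<-54]; print("tab",len(tab),np.percentile(tab,[1,50,99],axis=0).round(1))
f2=robot.grab_frame("top"); cv2.imwrite("pics/t3.png",f2["image"][170:330,380:600].repeat(3,0).repeat(3,1))
```

```text
t 2.12 tcp [ 0.5233 -0.4238  0.1558] xang 79.72 tilt 0.04 loc mm [ -0.8 -94.1  65.8] F [-0.29 -0.45 -0.63] w -0.005
3647 0.09541100403430869
[[-16.7 -59.9]
 [-15.1 -56.1]
 [  0.7 -32.3]
 [ 16.9  -9.5]
 [ 18.4  -7.7]]
((0.9340763092041016, -33.93891906738281), (52.60974884033203, 35.72921371459961), 89.99202728271484)
tab 281 [[ -8.6 -60.2]
 [  0.7 -57.2]
 [ 10.7 -54. ]]
```

View pics/w3.png

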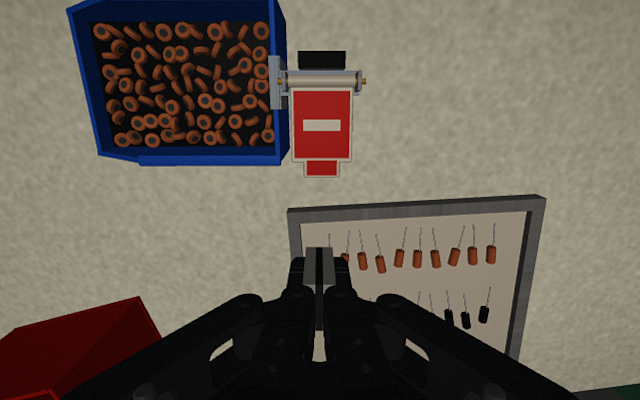

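View pics/t3.png

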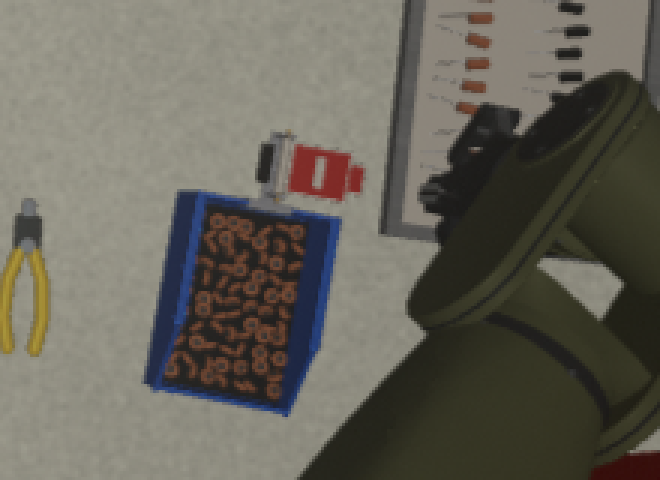

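Wrist view: the red marker is at (322,125), with its tab edge at (322,175) and the finger pads at (319,255). My local frame fits the marker (tab edge at about -60.5 mm). I'll lower the shut fingertip outside the tab.

{"fn": "apply_moves", "kwargs": {"motion": [{"x": 0,"y": 0,"z": 38,"spin": 0},{"x": 0,"y": 1,"z": 32,"spin": 0},{"x": 8,"y": 0,"z": 8,"spin": 0},{"x": 8,"y": 0,"z": 0,"spin": 0},{"x": 0,"y": 0,"z": 0,"spin": 0}]}}

```text
time_s: 2.63
tcp_pos: [0.526, -0.4096, 0.081]
tcp_rot: [2.414, 2.01, 0.001]
contact_force: [-0.7, -0.0, 0.5]
width: -0.002
```

{"fn": "apply_moves", "kwargs": {"motion": [{"x": 2,"y": 0,"z": 0,"spin": 0},{"x": 2,"y": 0,"z": 0,"spin": 0},{"x": 0,"y": 0,"z": 0,"spin": 0}]}}

```text
time_s: 2.88
tcp_pos: [0.5273, -0.4071, 0.0822]
tcp_rot: [2.411, 2.008, 0.001]
contact_force: [-1.5, -0.2, -0.9]
width: -0.001
```

Run:
```python
from plant import robot
from h import *
s=robot.get_state(); rep(s,"r")
f=robot.grab_frame("wrist"); cv2.imwrite("pics/w4.png",f["image"][40:340,120:520].repeat(2,0).repeat(2,1))
s=robot.get_state(); rep(s,"r")
```

```text
t 2.88 tcp [ 0.5273 -0.4071  0.0822] xang 79.58 tilt 0.23 loc mm [  0.2 -77.   -7.8] F [-1.55 -0.21 -0.88] w -0.001
t 2.93 tcp [ 0.5271 -0.4071  0.0817] xang 79.58 tilt 0.19 loc mm [ -0.  -77.   -8.3] F [-0.04  0.47  0.24] w 0.002
```

View pics/w4.png

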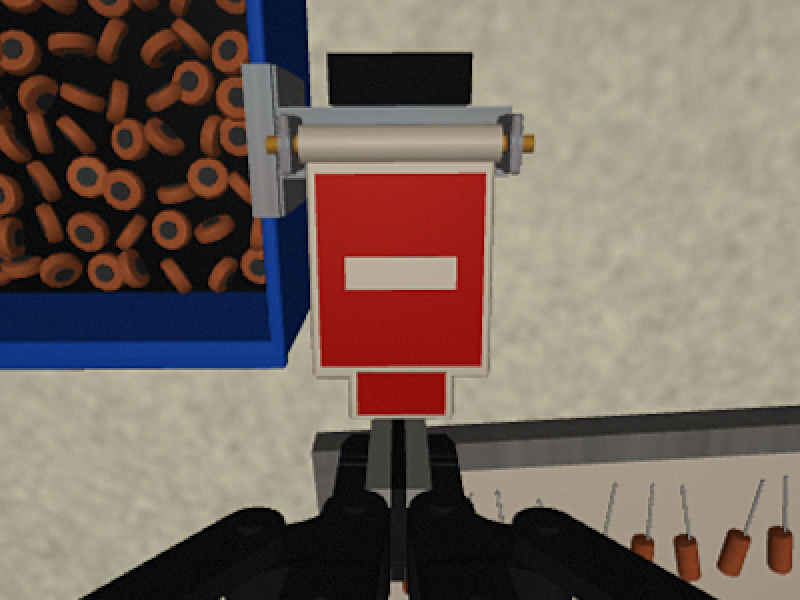

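Wrist crop: the tab bottom edge is at about (402,417), just in front of the pad ends at (398,425). Centring is good, so I'll creep in.

{"fn": "apply_moves", "kwargs": {"motion": [{"x": 2,"y": 0,"z": 2,"spin": 0},{"x": 2,"y": 0,"z": 2,"spin": 0},{"x": 0,"y": 0,"z": 0,"spin": 0}]}}

```text
time_s: 3.18
tcp_pos: [0.527, -0.4026, 0.0753]
tcp_rot: [2.413, 2.01, -0.0]
contact_force: [0.5, -0.6, 0.2]
width: 0.001
```

Run:
```python
from plant import robot
from h import *
for i in range(2):
    s=robot.get_state(); rep(s,"r")
    f=robot.grab_frame("wrist")
P=pts(f); h=cv2.cvtColor(f["image"],cv2.COLOR_BGR2HSV)
m=((h[...,0]<8)|(h[...,0]>172))&(h[...,1]>150)&(P[...,2]>.075)&(P[...,2]<.15)&(P[...,1]>-.42)
A=P[m]
d=A[:,:2]-PIV["r"];c,sn=np.cos(YAW["r"]),np.sin(YAW["r"])
L=np.stack([c*d[:,0]+sn*d[:,1],-sn*d[:,0]+c*d[:,1]],1)*1000
print(np.percentile(L,[0.5,50,99.5],axis=0).round(1), np.median(A[:,2]))
```

```text
t 3.18 tcp [ 0.527  -0.4026  0.0753] xang 79.58 tilt 0.04 loc mm [ -1.  -72.6 -14.7] F [ 0.49 -0.57  0.24] w 0.001
t 3.23 tcp [ 0.5269 -0.4026  0.0754] xang 79.57 tilt 0.01 loc mm [ -1.1 -72.6 -14.6] F [ 0.59 -1.03  0.16] w 0.0
[[-16.8 -59.8]
 [  1.  -31.4]
 [ 18.6  -7.2]] 0.09471853044025669
```

{"fn": "apply_moves", "kwargs": {"motion": [{"x": 2,"y": 0,"z": 0,"spin": 0},{"x": 0,"y": 0,"z": 0,"spin": 0}]}}

```text
time_s: 3.45
tcp_pos: [0.5275, -0.4009, 0.0757]
tcp_rot: [2.413, 2.01, 0.0]
contact_force: [0.9, -1.2, 0.1]
width: -0.001
```

```bash
cat >> h.py <<'E'
def view(robot,k,name):
    s=robot.get_state(); rep(s,k)
    f=robot.grab_frame("wrist"); cv2.imwrite(f"pics/{name}.png",f["image"])
    P=pts(f); h=cv2.cvtColor(f["image"],cv2.COLOR_BGR2HSV)
    c,sn=np.cos(YAW[k]),np.sin(YAW[k])
    for col,m in (("red",((h[...,0]<8)|(h[...,0]>172))&(h[...,1]>150)),("green",(h[...,0]>50)&(h[...,0]<90)&(h[...,1]>100))):
        q=m&(P[...,2]>.075)
        d=P[q]; X=d[:,:2]-PIV[k]
        L=np.stack([c*X[:,0]+sn*X[:,1],-sn*X[:,0]+c*X[:,1],d[:,2]-.09],1)*1000; L[:,:2]*=1
        L=np.stack([(c*X[:,0]+sn*X[:,1])*1000,(-sn*X[:,0]+c*X[:,1])*1000,(d[:,2]-.09)*1000],1)
        L=L[(abs(L[:,0])<25)&(abs(L[:,1])<75)]
        if len(L)>100: print(col,len(L),np.percentile(L,[1,50,99],axis=0).round(1).tolist(),"slope deg",np.degrees(np.arctan(np.polyfit(L[:,1],L[:,2],1)[0])).round(1))
    rep(robot.get_state(),k)
E
python3 - <<'E'
from plant import robot
from h import *
view(robot,"r","w5")
E
```

```text
t 3.45 tcp [ 0.5275 -0.4009  0.0757] xang 79.57 tilt 0.05 loc mm [ -0.8 -70.8 -14.3] F [ 0.89 -1.25  0.14] w -0.001
red 8356 [[-16.6, -57.2, 2.2], [1.1, -29.5, 4.9], [18.5, -5.4, 7.9]] slope deg -4.7
green 119 [[-23.0, -64.1, 14.8], [2.6, -54.4, 69.8], [23.8, -51.3, 80.0]] slope deg 68.4
t 3.5 tcp [ 0.5274 -0.4008  0.0757] xang 79.57 tilt 0.05 loc mm [ -0.8 -70.7 -14.3] F [ 1.36 -2.68 -0.47] w 0.004
```

Contact: the marker and bin shifted about 2 mm, with around 2 N. Now I'll lift by friction along the arc.

{"fn": "apply_moves", "kwargs": {"motion": [{"x": 0.7,"y": 0,"z": -3,"spin": 0},{"x": 0.5,"y": 0,"z": -3,"spin": 0},{"x": 0.7,"y": 0,"z": -3,"spin": 0},{"x": 1,"y": 0,"z": -3,"spin": 0}]}}

```text
time_s: 3.83
tcp_pos: [0.5278, -0.3979, 0.0882]
tcp_rot: [2.414, 2.01, -0.0]
contact_force: [0.6, -2.2, 0.3]
width: 0.002
```

Run:
```python
from plant import robot
from h import *
view(robot,"r","w6")
```

```text
t 3.83 tcp [ 0.5278 -0.3979  0.0882] xang 79.57 tilt 0.02 loc mm [ -1.  -67.8  -1.8] F [ 0.55 -2.23  0.26] w 0.002
red 7738 [[-16.6, -53.8, 3.8], [1.0, -28.5, 11.5], [18.6, -4.0, 19.4]] slope deg -16.6
green 114 [[-23.7, -66.0, 17.9], [0.5, -51.4, 83.5], [22.9, -48.1, 92.6]] slope deg -3.4
t 3.88 tcp [ 0.5281 -0.3978  0.0889] xang 79.58 tilt 0.05 loc mm [ -0.7 -67.7  -1.1] F [ 0.05 -1.71  0.71] w -0.002
```

View pics/w6.png

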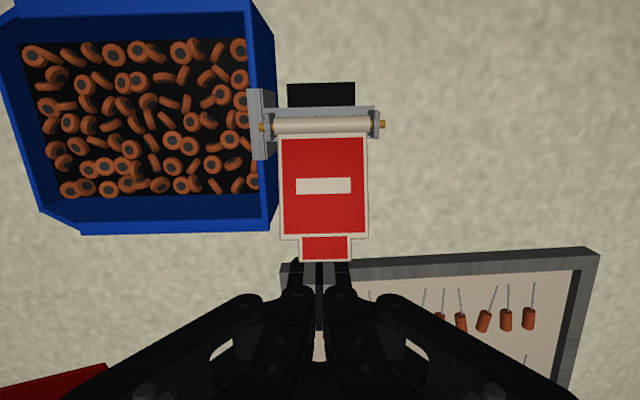

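The marker has lifted 17°, at about 2 N. In the wrist view the tab is at (325,248), riding on the fingertip. I'll follow the arc.

{"fn": "apply_moves", "kwargs": {"motion": [{"x": 2,"y": 0,"z": -4,"spin": 0},{"x": 3,"y": 0,"z": -5,"spin": 0},{"x": 3,"y": 0,"z": -5,"spin": 0},{"x": 4,"y": 0,"z": -5,"spin": 0}]}}

```text
time_s: 4.22
tcp_pos: [0.5301, -0.3859, 0.1076]
tcp_rot: [2.414, 2.01, -0.0]
contact_force: [-1.0, -3.3, 0.8]
width: 0.002
```

Run:
```python
from plant import robot
from h import *
view(robot,"r","w7")
```

```text
t 4.22 tcp [ 0.5301 -0.3859  0.1076] xang 79.57 tilt 0.05 loc mm [ -0.8 -55.6  17.6] F [-0.96 -3.27  0.78] w 0.002
red 6239 [[-16.4, -41.1, 5.8], [1.2, -21.6, 22.8], [18.5, 0.5, 37.8]] slope deg -37.2
green 108 [[-23.0, -61.1, 31.1], [-3.1, -41.2, 99.5], [23.7, -35.1, 111.1]] slope deg -3.1
t 4.27 tcp [ 0.5307 -0.3853  0.1087] xang 79.59 tilt 0.09 loc mm [ -0.4 -54.9  18.7] F [-0.29 -0.38  1.55] w -0.003
```

View pics/w7.png

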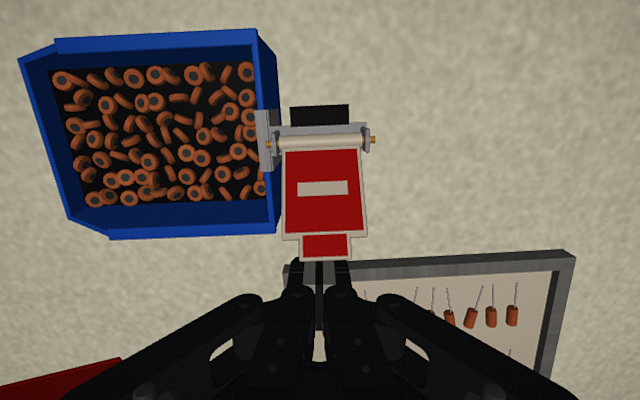

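{"fn": "apply_moves", "kwargs": {"motion": [{"x": 5,"y": 0,"z": -5,"spin": 0},{"x": 6,"y": 0,"z": -5,"spin": 0},{"x": 7,"y": 0,"z": -5,"spin": 0},{"x": 8,"y": 0,"z": -4,"spin": 0},{"x": 8,"y": 0,"z": -2,"spin": 0}]}}

```text
time_s: 4.68
tcp_pos: [0.5363, -0.3514, 0.1281]
tcp_rot: [-2.414, -2.011, -0.001]
contact_force: [0.3, 0.6, -0.7]
width: 0.004
```

Run:
```python
from plant import robot
from h import *
view(robot,"r","w8")
f=robot.grab_frame("side"); cv2.imwrite("pics/s8.png",f["image"][200:400,200:480].repeat(2,0).repeat(2,1))
```

```text
t 4.68 tcp [ 0.5363 -0.3514  0.1281] xang 79.58 tilt 0.02 loc mm [ -1.  -20.5  38.1] F [ 0.27  0.61 -0.66] w 0.004
red 3134 [[-17.4, -6.1, 6.9], [0.2, -1.2, 37.4], [17.6, 5.4, 58.9]] slope deg -77.0
green 171 [[-24.6, -28.4, 57.0], [-3.8, -4.5, 121.3], [21.9, -1.1, 132.0]] slope deg 45.1
t 4.73 tcp [ 0.5367 -0.3502  0.1283] xang 79.64 tilt 0.06 loc mm [ -0.8 -19.2  38.3] F [ 0.77  1.46 -0.34] w 0.001
```

View pics/w8.png

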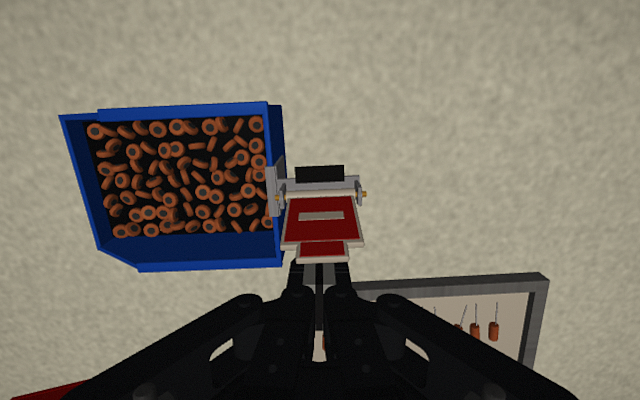

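View pics/s8.png

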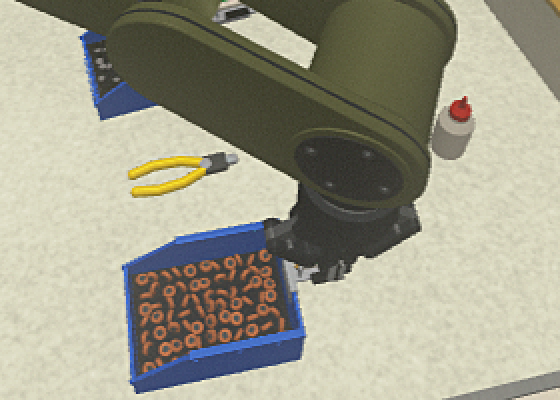

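The marker is at 77°. I'll keep pushing it over the top and then down the other side.

{"fn": "apply_moves", "kwargs": {"motion": [{"x": 9,"y": 0,"z": 0,"spin": 0},{"x": 10,"y": 0,"z": 0,"spin": 0},{"x": 10,"y": 0,"z": 0,"spin": 0},{"x": 8,"y": 0,"z": 4,"spin": 0},{"x": 8,"y": 0,"z": 6,"spin": 0}]}}

```text
time_s: 5.2
tcp_pos: [0.5447, -0.3074, 0.1177]
tcp_rot: [2.413, 2.01, 0.001]
contact_force: [-0.1, -0.4, -0.2]
width: -0.002
```

Run:
```python
from plant import robot
from h import *
view(robot,"r","w9")
```

```text
t 5.2 tcp [ 0.5447 -0.3074  0.1177] xang 79.59 tilt 0.06 loc mm [-0.7 24.3 27.7] F [-0.08 -0.36 -0.19] w -0.002
green 1655 [[-19.0, 16.3, 14.5], [-1.0, 36.7, 34.7], [21.2, 47.1, 121.1]] slope deg 59.3
t 5.25 tcp [ 0.544  -0.3055  0.1156] xang 79.64 tilt 0.16 loc mm [-1.7 26.  25.6] F [-0.54  0.66 -1.05] w 0.001
```

View pics/w9.png

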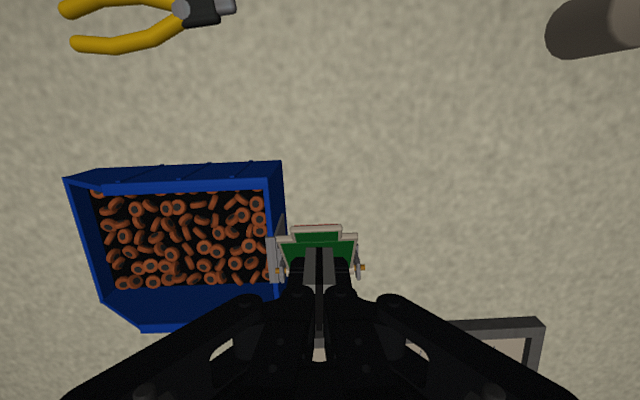

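The green face now shows at (320,240), past upright. I'll press it gently flat.

{"fn": "apply_moves", "kwargs": {"motion": [{"x": 5,"y": 0,"z": 5,"spin": 0},{"x": 5,"y": 0,"z": 6,"spin": 0},{"x": 4,"y": 0,"z": 5,"spin": 0},{"x": 2,"y": 0,"z": 4,"spin": 0},{"x": 0,"y": 0,"z": 2,"spin": 0}]}}

```text
time_s: 5.67
tcp_pos: [0.5467, -0.2919, 0.0943]
tcp_rot: [-2.413, -2.01, 0.001]
contact_force: [-0.1, 0.4, -0.1]
width: 0.002
```

Run:
```python
from plant import robot
from h import *
view(robot,"r","w10")
```

```text
t 5.67 tcp [ 0.5467 -0.2919  0.0943] xang 79.58 tilt 0.09 loc mm [-1.5 39.9  4.3] F [-0.1   0.44 -0.12] w 0.002
green 2306 [[-21.1, 30.7, 3.7], [-1.8, 51.3, 5.6], [19.9, 63.5, 97.8]] slope deg 38.4
t 5.72 tcp [ 0.5466 -0.2921  0.0942] xang 79.58 tilt 0.11 loc mm [-1.6 39.7  4.2] F [ 0.06 -0.15  0.44] w -0.001
```

View pics/w10.png

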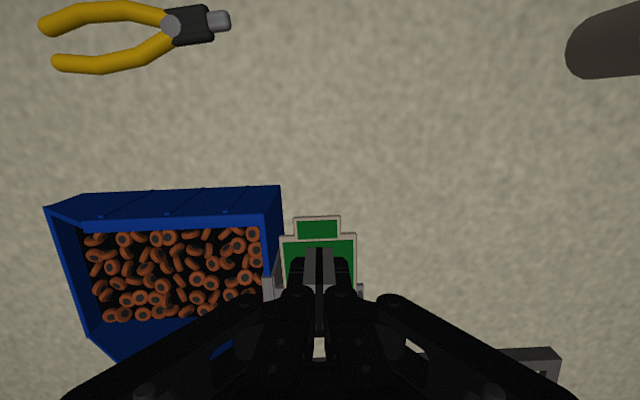

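Almost flat (green z about 5 mm above the pin). I'll press 2–3 mm more until there's a light force, then lift off.

{"fn": "apply_moves", "kwargs": {"motion": [{"x": 0,"y": 0,"z": 1.5,"spin": 0},{"x": 0,"y": 0,"z": 1,"spin": 0},{"x": 0,"y": 0,"z": 0,"spin": 0}]}}

```text
time_s: 5.97
tcp_pos: [0.5471, -0.2928, 0.0931]
tcp_rot: [2.414, 2.01, 0.0]
contact_force: [0.0, -0.1, 0.3]
width: -0.001
```

{"fn": "apply_moves", "kwargs": {"motion": [{"x": 0,"y": 0,"z": -10,"spin": 0},{"x": 0,"y": 0,"z": -30,"spin": 0},{"x": 0,"y": 0,"z": -40,"spin": 0},{"x": 0,"y": 0,"z": -40,"spin": 0},{"x": -30,"y": 0,"z": -25,"spin": 0}]}}

```text
time_s: 6.38
tcp_pos: [0.5438, -0.3198, 0.2445]
tcp_rot: [2.406, 2.012, 0.005]
contact_force: [2.0, -1.5, 1.0]
width: 0.002
```

Run:
```python
from plant import robot
from h import *
view(robot,"r","w11")
s=robot.get_state()
print(s["qpos"].round(2))
print("to empty above", tomove(s,target("e",0,95,60)-s["tcp_pos"]))
```

```text
t 6.38 tcp [ 0.5438 -0.3198  0.2445] xang 79.82 tilt 0.37 loc mm [  0.7  11.9 154.5] F [ 2.03 -1.54  0.99] w 0.002
green 2202 [[-21.7, 11.0, 1.8], [-1.0, 28.6, 4.0], [21.4, 62.9, 247.9]] slope deg -69.2
t 6.43 tcp [ 0.544  -0.328   0.2501] xang 79.56 tilt 0.99 loc mm [  2.3   3.9 160.1] F [-1.44 -4.27  4.17] w 0.0
[-0.63  0.07  1.68 -0.    1.38 -0.44]
to empty above [ 732.9 -181.2   90.1]
```

View pics/w11.png

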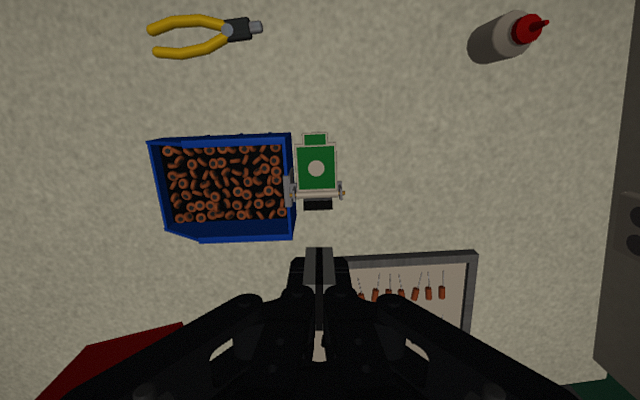

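The refilled marker lies flat green-up at (317,165), and the bin stands nearly where it was. Now I'll go to the empty bin: cross high, then spin so that tool +x faces the pin.

{"fn": "apply_moves", "kwargs": {"motion": [{"x": 37,"y": -9,"z": 0,"spin": 0},{"x": 37,"y": -9,"z": 0,"spin": 0},{"x": 37,"y": -9,"z": 0,"spin": 0},{"x": 37,"y": -9,"z": 0,"spin": 0},{"x": 37,"y": -9,"z": 0,"spin": 0}]}}

```text
time_s: 6.85
tcp_pos: [0.5305, -0.1307, 0.2389]
tcp_rot: [2.415, 2.008, 0.001]
contact_force: [1.5, -0.8, -0.1]
width: 0.003
```

{"fn": "apply_moves", "kwargs": {"motion": [{"x": 37,"y": -9,"z": 0,"spin": 0},{"x": 37,"y": -9,"z": 0,"spin": 0},{"x": 37,"y": -9,"z": 0,"spin": 0},{"x": 37,"y": -9,"z": 0,"spin": 0},{"x": 37,"y": -9,"z": 0,"spin": 0}]}}

```text
time_s: 7.27
tcp_pos: [0.5198, 0.0597, 0.2391]
tcp_rot: [2.414, 2.009, 0.002]
contact_force: [-0.3, -1.1, 0.1]
width: -0.002
```

{"fn": "apply_moves", "kwargs": {"motion": [{"x": 37,"y": -9,"z": 0,"spin": 0},{"x": 37,"y": -9,"z": 0,"spin": 0},{"x": 37,"y": -9,"z": 0,"spin": 0},{"x": 37,"y": -9,"z": 0,"spin": 0},{"x": 37,"y": -9,"z": 0,"spin": 0}]}}

```text
time_s: 7.68
tcp_pos: [0.5091, 0.25, 0.2391]
tcp_rot: [2.414, 2.01, 0.002]
contact_force: [1.9, -0.0, -0.3]
width: -0.002
```

{"fn": "apply_moves", "kwargs": {"motion": [{"x": 37,"y": -9,"z": 0,"spin": 0},{"x": 37,"y": -9,"z": 0,"spin": 0},{"x": 37,"y": -9,"z": 0,"spin": 0},{"x": 37,"y": -9,"z": 0,"spin": 0},{"x": 20,"y": -9,"z": 0,"spin": 0}]}}

```text
time_s: 8.1
tcp_pos: [0.4952, 0.425, 0.2387]
tcp_rot: [-2.412, -2.012, -0.003]
contact_force: [-0.2, 0.1, -0.6]
width: 0.001
```

{"fn": "apply_moves", "kwargs": {"motion": [{"x": 0,"y": 0,"z": 0,"spin": -0.12},{"x": 0,"y": 0,"z": 0,"spin": -0.12},{"x": 0,"y": 0,"z": 0,"spin": -0.12},{"x": 0,"y": 0,"z": 0,"spin": -0.12},{"x": 0,"y": 0,"z": 0,"spin": -0.12}]}}

```text
time_s: 8.52
tcp_pos: [0.4957, 0.4217, 0.2388]
tcp_rot: [1.704, 2.639, 0.001]
contact_force: [0.6, -0.1, -0.5]
width: -0.006
```

{"fn": "apply_moves", "kwargs": {"motion": [{"x": 0,"y": 0,"z": 0,"spin": -0.12},{"x": 0,"y": 0,"z": 0,"spin": -0.12},{"x": 0,"y": 0,"z": 0,"spin": -0.12},{"x": 0,"y": 0,"z": 0,"spin": -0.12},{"x": 0,"y": 0,"z": 0,"spin": -0.12}]}}

```text
time_s: 8.93
tcp_pos: [0.4958, 0.4215, 0.2388]
tcp_rot: [0.849, 3.024, 0.001]
contact_force: [0.7, -0.5, -0.7]
width: -0.002
```

{"fn": "apply_moves", "kwargs": {"motion": [{"x": 0,"y": 0,"z": 0,"spin": -0.12},{"x": 0,"y": 0,"z": 0,"spin": -0.12},{"x": 0,"y": 0,"z": 0,"spin": -0.12},{"x": 0,"y": 0,"z": 0,"spin": -0.12},{"x": 0,"y": 0,"z": 0,"spin": -0.12}]}}

```text
time_s: 9.35
tcp_pos: [0.4957, 0.4215, 0.2388]
tcp_rot: [-0.083, 3.14, 0.001]
contact_force: [-0.2, -0.7, -0.4]
width: -0.001
```

{"fn": "apply_moves", "kwargs": {"motion": [{"x": 0,"y": 0,"z": 0,"spin": -0.12},{"x": 0,"y": 0,"z": 0,"spin": -0.12},{"x": 0,"y": 0,"z": 0,"spin": -0.12},{"x": 0,"y": 0,"z": 0,"spin": -0.12},{"x": 0,"y": 0,"z": 0,"spin": -0.12}]}}

```text
time_s: 9.77
tcp_pos: [0.4958, 0.4215, 0.2388]
tcp_rot: [-1.007, 2.975, 0.0]
contact_force: [-0.1, -0.7, -0.0]
width: 0.004
```

{"fn": "apply_moves", "kwargs": {"motion": [{"x": 0,"y": 0,"z": 0,"spin": -0.12},{"x": 0,"y": 0,"z": 0,"spin": -0.12},{"x": 0,"y": 0,"z": 0,"spin": -0.12},{"x": 0,"y": 0,"z": 0,"spin": -0.12},{"x": 0,"y": 0,"z": 0,"spin": -0.12}]}}

```text
time_s: 10.18
tcp_pos: [0.4958, 0.4215, 0.2389]
tcp_rot: [-1.841, 2.545, -0.0]
contact_force: [-0.5, -0.7, -0.4]
width: -0.003
```

{"fn": "apply_moves", "kwargs": {"motion": [{"x": 0,"y": 0,"z": 0,"spin": -0.12},{"x": 0,"y": 0,"z": 0,"spin": -0.12},{"x": 0,"y": 0,"z": 0,"spin": -0.12},{"x": 0,"y": 0,"z": 0,"spin": -0.12},{"x": 0,"y": 0,"z": 0,"spin": 0}]}}

```text
time_s: 10.6
tcp_pos: [0.4957, 0.4215, 0.2388]
tcp_rot: [-2.389, 2.039, -0.0]
contact_force: [-1.3, -0.5, -0.3]
width: 0.0
```

Run:
```python
from plant import robot
from h import *
view(robot,"e","w12")
s=robot.get_state()
print(s["qpos"].round(2))
print("to empty above", tomove(s,target("e",0,95,60)-s["tcp_pos"]))
```

```text
t 10.6 tcp [0.4957 0.4215 0.2388] xang -80.95 tilt 0.05 loc mm [ -4.3  92.7 148.8] F [-1.31 -0.54 -0.35] w 0.0
green 1853 [[-18.0, 5.0, 2.0], [0.4, 29.8, 4.4], [17.5, 74.8, 242.6]] slope deg 57.2
t 10.65 tcp [0.4957 0.4215 0.2387] xang -81.2 tilt 0.04 loc mm [ -4.3  92.7 148.7] F [-0.61  0.47 -0.78] w 0.003
[ 0.62  0.12  1.64 -0.    1.38 -2.67]
to empty above [-2.3 -4.2 88.7]
```

View pics/w12.png

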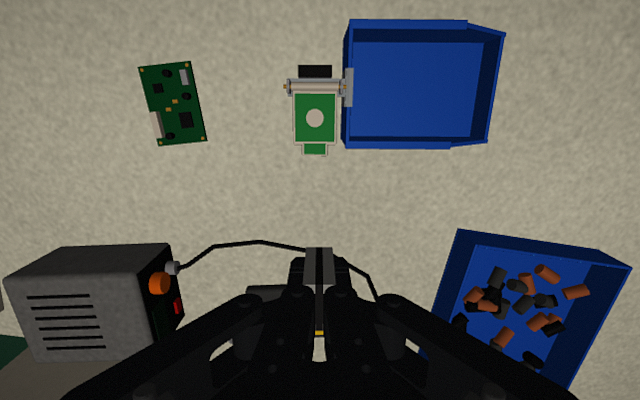

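The green marker is at (315,118) with its tab edge at (315,155), centred on the tool. I'll descend outside the tab.

{"fn": "apply_moves", "kwargs": {"motion": [{"x": 0,"y": -4,"z": 38,"spin": 0},{"x": 0,"y": 0,"z": 40,"spin": 0},{"x": 0,"y": 0,"z": 40,"spin": 0},{"x": 5,"y": 0,"z": 30,"spin": 0},{"x": 5,"y": 0,"z": 14,"spin": 0}]}}

```text
time_s: 11.07
tcp_pos: [0.4984, 0.4103, 0.0706]
tcp_rot: [2.38, -2.039, -0.003]
contact_force: [-1.0, -0.5, -1.9]
width: 0.001
```

{"fn": "apply_moves", "kwargs": {"motion": [{"x": 3,"y": 0,"z": 0,"spin": 0},{"x": 2,"y": 0,"z": 0,"spin": 0},{"x": 0,"y": 0,"z": 0,"spin": 0}]}}

```text
time_s: 11.32
tcp_pos: [0.5037, 0.4081, 0.0792]
tcp_rot: [-2.383, 2.04, -0.002]
contact_force: [-0.2, 0.1, 0.8]
width: -0.002
```

Run:
```python
from plant import robot
from h import *
view(robot,"e","w13")
```

```text
t 11.32 tcp [0.5037 0.4081 0.0792] xang -81.12 tilt 0.27 loc mm [  1.5  78.3 -10.8] F [-0.19  0.14  0.83] w -0.002
green 8580 [[-17.6, 4.6, 2.0], [0.1, 29.5, 4.4], [17.7, 67.1, 78.4]] slope deg 25.6
t 11.37 tcp [0.5039 0.4086 0.0797] xang -81.1 tilt 0.33 loc mm [  1.8  78.6 -10.3] F [ 1.24 -0.37  0.98] w 0.001
```

View pics/w13.png

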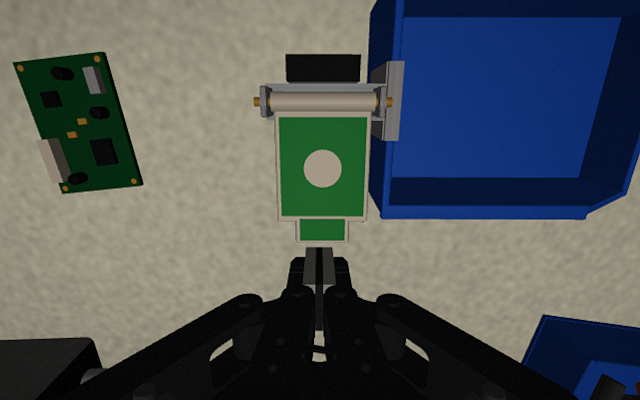

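{"fn": "apply_moves", "kwargs": {"motion": [{"x": 2,"y": 0,"z": 2,"spin": 0},{"x": 2,"y": 0,"z": 2,"spin": 0},{"x": 1,"y": 0,"z": 0,"spin": 0},{"x": 0,"y": 0,"z": 0,"spin": 0}]}}

```text
time_s: 11.7
tcp_pos: [0.5027, 0.4024, 0.0724]
tcp_rot: [-2.388, 2.041, -0.0]
contact_force: [0.4, 0.3, -0.2]
width: 0.001
```

```bash
sed -i 's/q=m&(P\[...,2\]>.075)/q=m\&(P[...,2]>.075)\&(np.arange(400)[:,None]<246)/' h.py
python3 - <<'E'
from plant import robot
from h import *
view(robot,"e","w14")
E
```

```text
t 11.7 tcp [0.5027 0.4024 0.0724] xang -81.05 tilt 0.03 loc mm [ -0.3  72.7 -17.6] F [ 0.38  0.27 -0.21] w 0.001
green 7914 [[-17.5, 4.5, 2.0], [0.0, 24.4, 4.1], [17.5, 50.8, 6.4]] slope deg 3.4
t 11.75 tcp [0.5027 0.4025 0.0723] xang -81.05 tilt 0.02 loc mm [ -0.4  72.8 -17.7] F [-0.78 -0.17  0.41] w 0.001
```

{"fn": "apply_moves", "kwargs": {"motion": [{"x": 1.5,"y": 0,"z": 0,"spin": 0},{"x": 1,"y": 0,"z": 0,"spin": 0},{"x": 0,"y": 0,"z": 0,"spin": 0}]}}

```text
time_s: 12.0
tcp_pos: [0.503, 0.4, 0.0721]
tcp_rot: [-2.388, 2.041, 0.0]
contact_force: [0.6, 0.3, 1.1]
width: 0.001
```

{"fn": "apply_moves", "kwargs": {"motion": [{"x": 0.7,"y": 0,"z": -3,"spin": 0},{"x": 0.5,"y": 0,"z": -3,"spin": 0},{"x": 0.7,"y": 0,"z": -3,"spin": 0},{"x": 1,"y": 0,"z": -3,"spin": 0}]}}

```text
time_s: 12.33
tcp_pos: [0.5034, 0.3973, 0.0845]
tcp_rot: [-2.388, 2.041, 0.0]
contact_force: [-0.6, 0.8, -0.3]
width: 0.0
```

Run:
```python
from plant import robot
from h import *
view(robot,"e","w15")
```

```text
t 12.33 tcp [0.5034 0.3973 0.0845] xang -81.03 tilt 0.02 loc mm [-0.4 67.5 -5.5] F [-0.58  0.84 -0.34] w 0.0
green 7135 [[-17.3, 2.6, 3.6], [0.0, 23.3, 9.7], [17.7, 46.5, 16.2]] slope deg 15.0
t 12.38 tcp [0.5039 0.3973 0.0853] xang -81.04 tilt 0.08 loc mm [ 0.  67.5 -4.7] F [ 0.57 -0.47 -0.05] w 0.002
```

View pics/w15.png

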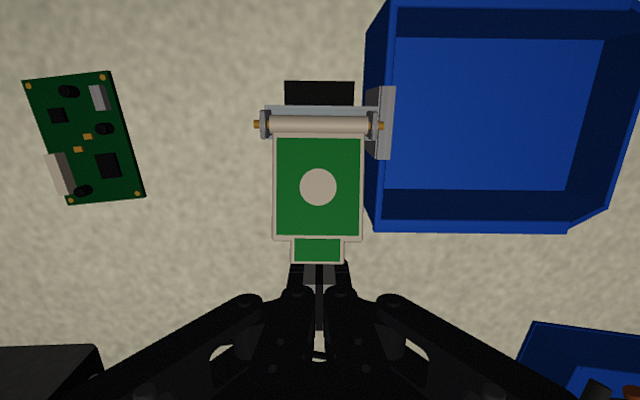

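Lifted 15° (tab at (317,250)), same as before. I'll continue along the arc.

{"fn": "apply_moves", "kwargs": {"motion": [{"x": 2,"y": 0,"z": -4,"spin": 0},{"x": 3,"y": 0,"z": -5,"spin": 0},{"x": 3,"y": 0,"z": -5,"spin": 0},{"x": 4,"y": 0,"z": -5,"spin": 0}]}}

```text
time_s: 12.72
tcp_pos: [0.5056, 0.3852, 0.1039]
tcp_rot: [-2.388, 2.04, -0.0]
contact_force: [0.5, 0.5, -0.3]
width: -0.001
```

Run:
```python
from plant import robot
from h import *
view(robot,"e","w16")
```

```text
t 12.72 tcp [0.5056 0.3852 0.1039] xang -81.03 tilt 0.04 loc mm [-0.2 55.3 13.9] F [ 0.48  0.48 -0.28] w -0.001
green 5910 [[-17.5, -2.8, 5.6], [0.3, 17.9, 20.3], [17.7, 35.6, 32.8]] slope deg 34.9
t 12.77 tcp [0.5062 0.3848 0.1051] xang -81.06 tilt 0.12 loc mm [ 0.4 54.8 15.1] F [ 0.58 -0.35  0.79] w 0.004
```

{"fn": "apply_moves", "kwargs": {"motion": [{"x": 5,"y": 0,"z": -5,"spin": 0},{"x": 6,"y": 0,"z": -5,"spin": 0},{"x": 7,"y": 0,"z": -5,"spin": 0},{"x": 8,"y": 0,"z": -4,"spin": 0},{"x": 8,"y": 0,"z": -2,"spin": 0}]}}

```text
time_s: 13.18
tcp_pos: [0.5109, 0.3508, 0.1248]
tcp_rot: [-2.388, 2.041, -0.001]
contact_force: [0.2, 0.3, 0.7]
width: -0.0
```

Run:
```python
from plant import robot
from h import *
view(robot,"e","w17")
```

```text
t 13.18 tcp [0.5109 0.3508 0.1248] xang -81.04 tilt 0.03 loc mm [-0.2 20.5 34.8] F [0.23 0.3  0.73] w -0.0
green 2951 [[-18.0, -9.6, 7.0], [-0.2, -1.8, 34.0], [17.1, 2.9, 50.5]] slope deg 73.8
t 13.23 tcp [0.5113 0.3497 0.1249] xang -81.09 tilt 0.07 loc mm [-0.  19.3 34.9] F [ 0.29 -0.54 -0.86] w -0.001
```

View pics/w17.png

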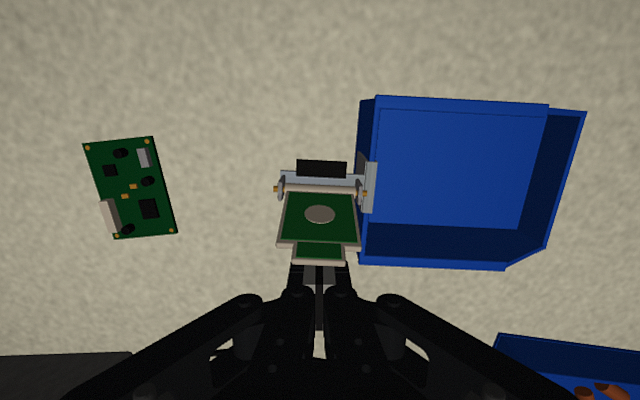

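The marker is at 74° and the pivot has drifted about 8 mm. Over the top now.

{"fn": "apply_moves", "kwargs": {"motion": [{"x": 9,"y": 0,"z": 0,"spin": 0},{"x": 10,"y": 0,"z": 0,"spin": 0},{"x": 10,"y": 0,"z": 0,"spin": 0},{"x": 9,"y": 0,"z": 2,"spin": 0},{"x": 9,"y": 0,"z": 5,"spin": 0}]}}

```text
time_s: 13.65
tcp_pos: [0.5184, 0.3044, 0.1173]
tcp_rot: [-2.387, 2.041, -0.001]
contact_force: [-0.5, 0.6, -0.6]
width: -0.004
```

Run:
```python
from plant import robot
from h import *
view(robot,"e","w18")
```

```text
t 13.65 tcp [0.5184 0.3044 0.1173] xang -81.05 tilt 0.06 loc mm [  0.  -26.6  27.3] F [-0.54  0.56 -0.59] w -0.004
red 721 [[-19.0, -51.0, 31.1], [-1.5, -43.9, 36.8], [14.9, -38.6, 43.7]] slope deg -44.0
t 13.7 tcp [0.5178 0.3027 0.1156] xang -81.1 tilt 0.12 loc mm [ -0.8 -28.1  25.6] F [ 1.61 -0.25 -1.2 ] w -0.003
```

View pics/w18.png

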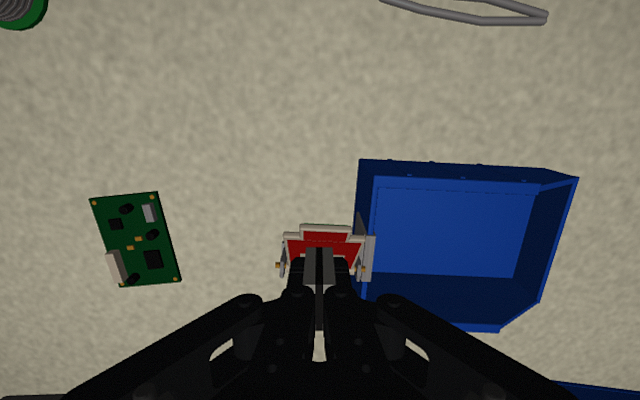

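The red face is showing, about 44° above flat. I'll press it down.

{"fn": "apply_moves", "kwargs": {"motion": [{"x": 6,"y": 0,"z": 5,"spin": 0},{"x": 5,"y": 0,"z": 6,"spin": 0},{"x": 4,"y": 0,"z": 5,"spin": 0},{"x": 2,"y": 0,"z": 4,"spin": 0},{"x": 0,"y": 0,"z": 1.5,"spin": 0}]}}

```text
time_s: 14.12
tcp_pos: [0.52, 0.2879, 0.0942]
tcp_rot: [2.387, -2.04, -0.001]
contact_force: [0.6, -1.1, 0.2]
width: -0.001
```

{"fn": "apply_moves", "kwargs": {"motion": [{"x": 0,"y": 0,"z": 1,"spin": 0},{"x": 0,"y": 0,"z": 0.5,"spin": 0},{"x": 0,"y": 0,"z": 0,"spin": 0}]}}

```text
time_s: 14.37
tcp_pos: [0.5206, 0.2888, 0.0941]
tcp_rot: [-2.388, 2.041, -0.0]
contact_force: [0.8, -0.3, -0.2]
width: -0.002
```

Run:
```python
from plant import robot
from h import *
view(robot,"e","w19")
```

```text
t 14.37 tcp [0.5206 0.2888 0.0941] xang -81.02 tilt 0.01 loc mm [ -0.3 -42.3   4.1] F [ 0.78 -0.29 -0.18] w -0.002
red 1253 [[-19.7, -68.2, 3.6], [-2.8, -59.7, 5.1], [14.0, -52.5, 6.7]] slope deg -3.4
t 14.42 tcp [0.5207 0.2888 0.0943] xang -81.02 tilt 0.03 loc mm [ -0.2 -42.3   4.3] F [0.   0.02 0.46] w -0.001
```

View pics/w19.png

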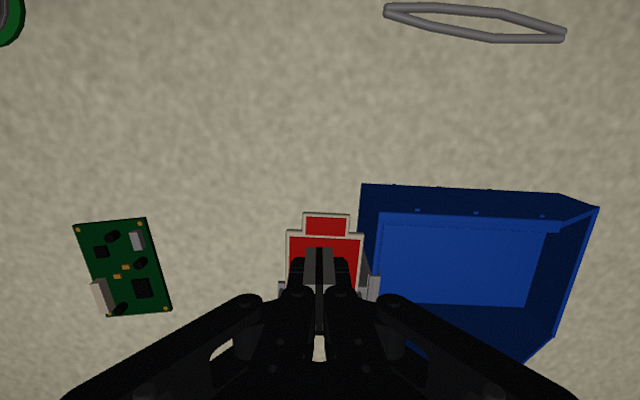

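Only about 3° left. I'll press 2 mm further to the stop and lift off.

{"fn": "apply_moves", "kwargs": {"motion": [{"x": 0,"y": 0,"z": 1,"spin": 0},{"x": 0,"y": 0,"z": 1,"spin": 0},{"x": 0,"y": 0,"z": 0,"spin": 0}]}}

```text
time_s: 14.67
tcp_pos: [0.5205, 0.2886, 0.092]
tcp_rot: [-2.388, 2.041, -0.0]
contact_force: [0.2, 0.2, 0.2]
width: 0.004
```

{"fn": "apply_moves", "kwargs": {"motion": [{"x": 0,"y": 0,"z": -10,"spin": 0},{"x": 0,"y": 0,"z": -30,"spin": 0},{"x": 0,"y": 0,"z": -40,"spin": 0},{"x": 0,"y": 0,"z": -40,"spin": 0},{"x": -30,"y": 0,"z": -25,"spin": 0}]}}

```text
time_s: 15.08
tcp_pos: [0.518, 0.316, 0.243]
tcp_rot: [-2.38, 2.043, -0.006]
contact_force: [0.7, 1.8, 0.3]
width: -0.003
```

{"fn": "apply_moves", "kwargs": {"motion": [{"x": -40,"y": 0,"z": -5,"spin": 0},{"x": -40,"y": 0,"z": 0,"spin": 0},{"x": -30,"y": 0,"z": 0,"spin": 0},{"x": 0,"y": 0,"z": 0,"spin": 0},{"x": 0,"y": 0,"z": 0,"spin": 0}]}}

```text
time_s: 15.5
tcp_pos: [0.4982, 0.4282, 0.2427]
tcp_rot: [-2.391, 2.038, -0.001]
contact_force: [0.0, -1.1, -0.8]
width: -0.0
```

Run:
```python
from plant import robot
from h import *
s=robot.get_state(); rep(s,"e")
f=robot.grab_frame("wrist"); cv2.imwrite("pics/w20.png",f["image"]); 
f=robot.grab_frame("top"); cv2.imwrite("pics/t20.png",f["image"])
f0=np.load("top0.npz")
P=pts(f);P0=pts(f0)
for n,(r0,r1,c0,c1) in dict(empty=(235,320,155,240),stocked=(222,302,290,360),refilled=(228,312,410,500)).items():
    for im,p in((f0["image"],P0),(f["image"],P)):
        h=cv2.cvtColor(im,cv2.COLOR_BGR2HSV)[r0:r1,c0:c1].reshape(-1,3);Q=p[r0:r1,c0:c1].reshape(-1,3)
        q=(h[:,0]>95)&(h[:,0]<135)&(h[:,1]>110)&(Q[:,2]>.03)&(Q[:,2]<.09)
        print(n,cv2.minAreaRect(Q[q][:,:2].astype(np.float32)*1000))
f1=robot.grab_frame("side"); cv2.imwrite("pics/s20.png",f1["image"])
h=cv2.cvtColor(f["image"],cv2.COLOR_BGR2HSV)
for n,(r0,r1,c0,c1) in dict(empty=(205,250,160,225),stocked=(198,235,292,340),refilled=(200,248,440,490)).items():
    for col in("red","green"):
        H=h[r0:r1,c0:c1].reshape(-1,3);Q=P[r0:r1,c0:c1].reshape(-1,3)
        m=((H[:,0]<8)|(H[:,0]>172)) if col=="red" else (H[:,0]>45)&(H[:,0]<90)
        m=m&(H[:,1]>110)&(Q[:,2]>.06)&(Q[:,2]<.16)
        A=Q[m]
        if len(A)>40: 
            c=np.linalg.lstsq(np.c_[A,][:,:2].copy()-A[:,:2].mean(0),A[:,2]-A[:,2].mean(),rcond=None)[0]; print(n,col,len(A),A.mean(0).round(3),"slope xy deg",np.degrees(np.arctan(c)).round(1))
```

```text
t 15.5 tcp [0.4982 0.4282 0.2427] xang -80.88 tilt 0.02 loc mm [ -0.9  98.9 152.7] F [ 0.04 -1.11 -0.8 ] w -0.0
empty ((405.61077880859375, 313.5744323730469), (160.39242553710938, 114.52404022216797), 8.751646995544434)
empty ((405.54132080078125, 311.0363464355469), (160.27552795410156, 113.83938598632812), 6.320324420928955)
stocked ((449.947021484375, 9.519157409667969), (158.44375610351562, 111.72833251953125), 0.9035428762435913)
stocked ((449.702392578125, 9.554248809814453), (158.95433044433594, 111.56587982177734), 0.8942851424217224)
refilled ((432.84759521484375, -311.51727294921875), (115.06098937988281, 159.8095245361328), 79.8345718383789)
refilled ((432.56219482421875, -309.4375915527344), (116.40098571777344, 159.3285675048828), 81.56507110595703)
empty red 274 [0.519 0.293 0.091] slope xy deg [ 1.7 -1.5]
stocked green 190 [0.56  0.039 0.093] slope xy deg [0.2 4.2]
refilled green 200 [ 0.546 -0.296  0.092] slope xy deg [-1.5  1.7]
```

View pics/w20.png

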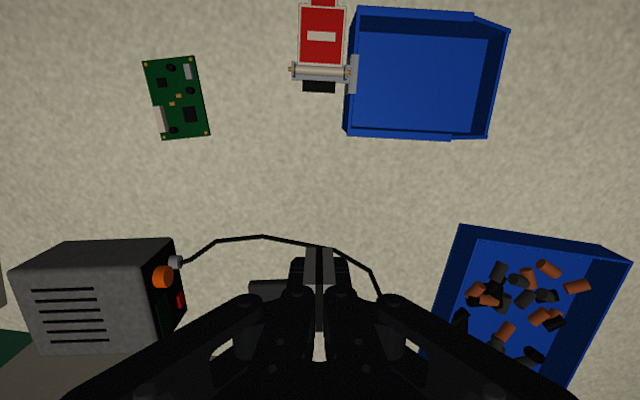

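View pics/t20.png

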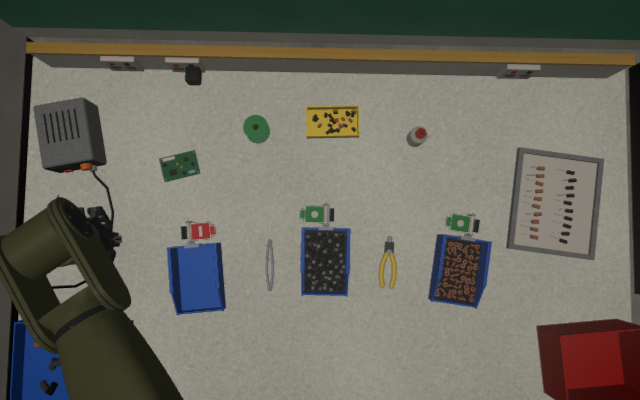

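View pics/s20.png

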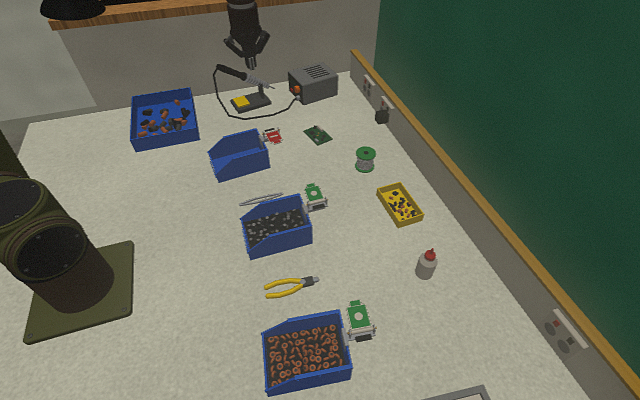

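Top view: red marker on the empty bin (200,231), green on the stocked bin (314,214) and on the refilled bin (460,223). All look flat, with bin shifts of 3 mm or less, and the arm is clear, so I'm handing in.

```bash
python3 -c "
from plant import robot
print(robot.close_job())"
```

```text
the job is handed in; nothing more can be done
None
```

I flipped both markers with the shut fingertip and picked up nothing: the empty bin's marker to red and the refilled bin's to green. For each one I lifted the tab edge by light friction, pushed the paddle over its pin and pressed it down to its stop. I handed the job in at about 15.6 s; it reports no verdict.

**Last checks, before handing in:**
- **Markers:** the empty bin showed red-up, the refilled bin green-up, and the stocked bin's marker was still green-up and untouched. The two flipped markers measured within about 2° of level. The stocked one read 4.2° at the edge of depth noise, still well inside the 0.2 rad limit.
- **Bins:** the empty bin moved about 2.5 mm and turned 2.4°, and the refilled bin moved about 2 mm and turned 1.7°. The stocked bin did not move measurably.
- **Other items:** by eye in the top and side pictures, nothing else had moved. I did not measure those positions.
- **Forces and clearance:** force readings at the fingertip stayed around 1–4 N. The arm ended clear of everything.

No check failed. The only mid-task surprise was the empty bin's pivot, which drifted about 8 mm by my reading while I pushed. The final bin pose shows less than that.

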